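Index the drill jig to the next hole

TASK

Get the indexing drill jig ready for the fourth hole of its flange blank: lift the hinged bush leaf, which has a red cross-bar for a handle, and lay it right back so that it stays open, push the round table with the black pins exactly one place anticlockwise (seen from above) until it clicks in with the next punched mark where the drilled hole was, then bring the leaf down again, without letting it drop, until it lies fully home on its rest post. Never turn the table with the leaf down, and never turn it backwards or past that place. Leave the other things on the bench where they are.

Things in the scene. Friction and masses are not known exactly. Their poses are not given: they have to be found in the camera images.
- jig: Green indexing drill jig bolted to the bench, base plate 200 x 236 x 14 mm. Origin: on the vertical axis of its round table, at bench level; z up. The drilling station (the bush's place with the leaf down) is 38 mm from the axis along the jig's +x. The leaf runs along the jig's y: hinge bracket (to 115 mm high) on the -y side, rest post on the +y side. The black plunger knob on the +x side needs no touch.
- table_top (a point): Centre of the steel round table's top face, on its axis, 60 mm above the bench; table 160 mm across. Six black upright push pins, 14 mm across, 30 mm high, stand on it 70 mm from the axis; in every detent place they are at 30, 90, 150, 210, 270 and 330 degrees from the jig's +x, anticlockwise seen from above. They pass under the leaf.
- blank_top (a point): Centre of the top of the aluminium flange blank, 100 mm across, 10 mm thick, top 95 mm above the bench, clamped on the table by a hex nut that reaches 116 mm above the bench. Six hole places 60 degrees apart on a 76 mm circle: three drilled (black, at 0, 60 and 120 degrees from the jig's +x at the start), three blue spots with a white cross.
- dial (a joint): Angle of the round table, rad: 0 at the start, in a detent; grows anticlockwise seen from above. Detents are 1.047 (60 degrees) apart. A sprung roller holds each: about 8 N at a push pin starts it moving, easier towards half way (0.52); beyond half way the spring draws the table on into the next place and stops it there. The bearing is damped, so it does not coast on.
- leaf (a joint): Angle of the bush leaf about its level hinge, rad: 0 fully down on the rest post, 1.57 upright, 1.85 laid back on its stop. It swings freely: let go past upright it falls back to the stop and stays; let go before upright it falls shut. Weight 0.32 kg. Aluminium strip 38 mm wide, 10 mm thick, centred on jig x = 38 mm.
- leaf_hinge (a point): Middle of the leaf's hinge line, which is parallel to the jig's x: at x = 38, y = -88 mm in the jig frame, 103 mm above the bench.
- bar_near (a point): Point on the axis of the red cross-bar, in the middle of its free end on the robot's side, at jig x = -2 mm; moves with the leaf. The bar is 12 mm thick, 110 mm long (jig x -17 to 93 mm), parallel to the hinge, 193 mm from it: leaf down, at jig y = 105 mm, 103 mm high; laid back, at y = -141 mm, 288 mm high. Its ends stick out free beside the leaf and can be gripped from above.
- bush (a point): Lower mouth of the steel drill bush in the leaf, on the bush's axis, 88 mm from the hinge. With the leaf down it is over the drilling station, 1 mm above the blank.
- next_mark (a point): The next punched mark, a blue spot with a white cross on top of the flange blank; 60 degrees clockwise of the drilling station at the start. It turns with the table.
- oil_bottle: White oil bottle, 42 mm across, 115 mm high, standing beside the jig. To be left alone.
- chip_brush: Chip brush with wooden handle, 190 mm long, lying on the bench between the robot and the jig. To be left alone.
- flange_a: Finished flange with six holes, 100 mm across, 10 mm thick, lying on the bench, the lower one of two. To be left alone.
- flange_b: The upper one of the two finished flanges. To be left alone.
- cordless_drill: Red and black cordless drill standing on its battery, 240 mm long with its bit and 205 mm high. To be left alone.
- caliper: Digital caliper, 235 mm long, lying on the bench. To be left alone.
- multimeter: Yellow multimeter, 90 x 186 x 42 mm, lying on the bench. To be left alone.
- cutters: Red-handled side cutters, about 160 mm long, lying on the bench. To be left alone.

How it is judged:
By the outcome, as a careful person would: the job done as asked, in the order asked, and still so for the second after the job is handed in, with the robot touching nothing.
It also fails if it takes over 72 s, if anything falls off the work surface, if the arm or the gripper's body presses on something with over 40 N, if the wrist force passes 120 N, or if a joint passes its speed limit or range.

ROBOT

A 7-joint arm with a two-finger parallel gripper is mounted at the origin on the work surface. World frame = base frame: x ahead of the robot, y to its left, z up, the work surface at z = 0. Lengths are in m, angles in rad, forces in N, time in s.
With the tool pointing down it reaches from about 0.425 to 0.925 m from the base axis. Payload 6.8 kg.
Tool frame: the origin (TCP) lies on the front face of the gripper's body, between the roots of the fingers; the fingertips stand 73 mm ahead of it and the grasp point (between the pads) lies 54 mm ahead of it; z points along the fingers, y is the line along which they close (so a half turn about z gives the same grasp; the last joint's range is limited). The gripper opens to 85 mm and grips with 20 to 120 N. Pads are 22 mm wide; open, the fingers measure 114 mm over their backs; the gripper's body (76 mm by 85 mm) begins 54 mm behind the grasp point. The pads swing forward as they close: fully open they stand 13 mm farther back than shut.
Start: joints at [1.108, 0.477, 0.022, 1.555, -0.011, 1.109, -0.083], TCP at [0.235, -0.633, 0.304] pointing down, gripper open.
Joint ranges: [-2.96, 2.96], [-0.34, 2.1], [-1.41, 1.46], [0.24, 2.44], [-1.37, 4.51], [0.17, 1.92], [-2.96, 2.96]. Speed limits (rad/s): [2.39, 2.39, 3.14, 3.14, 3.14, 3.14, 3.14].

INTERFACE

Orientations are given as a unit quaternion [w, x, y, z].
In Python, from station import bot, optics gives the robot as it stands.
- The arm moves only by the tool drive_tool, never from a script. Its argument "deltas" is a list of rows, each an object with "gripper": the closure in counts, from 0 (fully open) to 255 (shut); "offset": the shift along the tool's x, y, z in units of 1000 mm (1.0 is 1000 mm), a list of three; "angular": the turn, a rotation vector about the tool's x, y, z in units of 45 degrees (1.0 is 45 degrees), a list of three. In form: [{"gripper": gripper, "offset": [dx, dy, dz], "angular": [rx, ry, rz]}, ...]. A call has 1 to 5 rows; each row is the pose to reach, as a shift and turn from the pose commanded when the call began, along the tool's axes at that moment; what a row does not reach only later rows make up. A row lasts 1/10 s, in which the tool goes at most 50 mm and 8.59 degrees, less where a joint would pass 70% of its speed; a pose out of reach is approached as far as the arm can. A call with a number of a shift or a turn outside -1 to 1 is refused whole. A call with a gripper value outside its range is refused whole. The fingers move at their own pace and stop on an object; "grip_force" is the grip in N (left out, the last holds). Time passes only in rows, so rows that repeat a pose let the fingers close. It gives the time, the measured TCP pose, the force, the opening and the grip force at its end, in the units of the state.
- bot.get_obs(): the state, without advancing time (a new reading comes with each control period).
- optics.read_camera(name): name is "side" or "top"; returns the picture (400x640x3 uint8, blue, green, red); there is no depth.
- optics.camera_model(name): a dict with "fx", "fy", "cx", "cy" (pixels), "cam_to_world" (4x4, takes a point from camera to world coordinates). Camera axes: x right, y up, looking along -z (the intrinsics and any distortion apply to the point x, -y, -z); pixel columns grow to the right and rows downward; lengths in m; the calibration is good to about 2 mm. A picture is of the moment at which its call begins. camera_model takes no time and is no camera call.
- bot.hand_in(): hands the job in; it is judged then, once.
The state is a dict: "t": time; "q": joint angles; "joint_vel": joint speeds; "joint_torque": joint torques, N m; "eef_pos": TCP position; "tool_rot": TCP orientation; "contact_force": force on the tool from outside, world axes, zero at the start; "torque": the same for the moment, N m; "gripper_width": opening from 0.0 (shut) to 1.0 (fully open); "grasp_force": force on a finger pad.
Only numpy, scipy, OpenCV 4.12 (cv2) and the standard library are available. Lean on these libraries where they do the work, as an engineer would, in place of code of your own. Each camera call takes 0.05 s, during which the arm holds its last target. There are 200 camera calls.

## Working session

There is one attempt and no reset: what is moved stays moved. The work goes in short steps, Python scripts to look and compute and a tool call to move; the robot and the scene stay as the last step left them, time stands still between calls to the robot, and variables do not carry over. Pictures are saved under pics/ and viewed, at most 10 in all, crops included, and the job is handed in when it is done.

Besides the shell and the picture viewer there is one more tool, called after "Emit:" as name([rows], argument=value, ...), one row to a line, values as JSON. drive_tool: Moves the arm, as the interface text tells. Its arguments: {"type":"object","properties":{"deltas":{"type":"array"},"grip_force":{"type":"number"}},"required":["deltas"]}

```bash
mkdir -p pics; python3 - <<'E'
from station import bot, optics
import cv2
for n in("side","top"):
    cv2.imwrite(f"pics/{n}0.png",optics.read_camera(n)); m=optics.camera_model(n); print(n,m)
o=bot.get_obs(); print(o)
E
```

```text
side {'fx': 430.95440430942824, 'fy': 430.95440430942824, 'cx': 327.0951529681486, 'cy': 199.36798844580767, 'cam_to_world': array([[-0.86797283,  0.24800104, -0.43025417, -0.08912665],
       [-0.49653832, -0.44828161,  0.74329893,  1.00748815],
       [-0.00853612,  0.85880096,  0.51223828,  0.8028711 ],
       [ 0.        ,  0.        ,  0.        ,  1.        ]])}
top {'fx': 474.222624951344, 'fy': 474.222624951344, 'cx': 316.7342666857368, 'cy': 203.6125972445858, 'cam_to_world': array([[ 0.02019037,  0.98566587, -0.16749669,  0.27345399],
       [-0.9996178 ,  0.0167372 , -0.02200263, -0.02942826],
       [-0.01888381,  0.16787692,  0.98562708,  1.49357078],
       [ 0.        ,  0.        ,  0.        ,  1.        ]])}
{'t': 0.1, 'q': array([ 1.10790667,  0.47771894,  0.02237639,  1.55631896, -0.01150328,
        1.10930507, -0.08310211]), 'joint_vel': array([-0.00151804, -0.00157055,  0.00050034, -0.00203986,  0.00205078,
       -0.00118724,  0.00041979]), 'joint_torque': array([ 3.94806586e-03, -5.97757602e+01,  1.61345076e+00, -2.81954402e+01,
        1.28214341e-02,  5.01547634e-03,  6.31037921e-06]), 'eef_pos': array([ 0.23433222, -0.632592  ,  0.30303668]), 'tool_rot': array([-7.84078135e-04,  9.84307596e-01,  1.76459343e-01, -2.06623603e-04]), 'contact_force': array([-0.09642783,  0.45242657, -0.49643752]), 'torque': array([ 0.01963076, -0.03259604, -0.01003022]), 'grasp_force': 0.0, 'gripper_width': 0.9976941882519245}
```

View pics/top0.png

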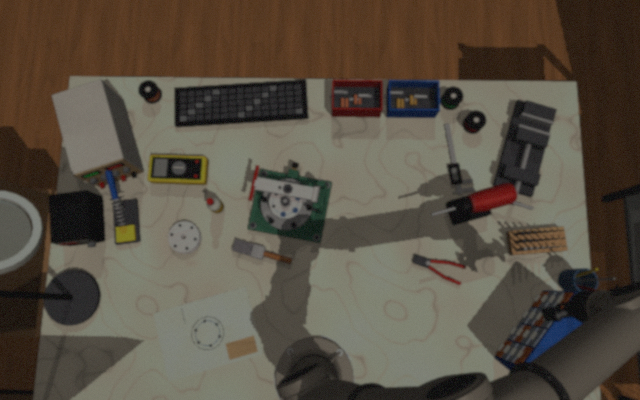

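View pics/side0.png

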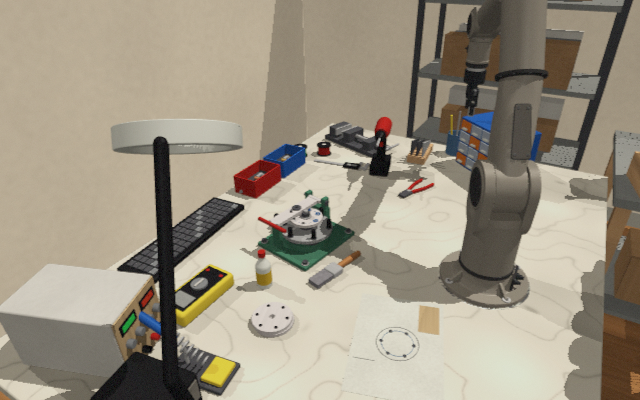

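```bash
python3 - <<'E'
import cv2, numpy as np
a=cv2.imread("pics/top0.png")[150:255,230:345]; b=cv2.imread("pics/side0.png")[180:275,245:370]
a=cv2.resize(a,None,fx=5,fy=5,interpolation=cv2.INTER_CUBIC);b=cv2.resize(b,None,fx=6,fy=6,interpolation=cv2.INTER_CUBIC)
cv2.imwrite("pics/c0.png",cv2.convertScaleAbs(a,alpha=1.3)); cv2.imwrite("pics/c1.png",b)
E
```

```text
(no output)
```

View pics/c0.png

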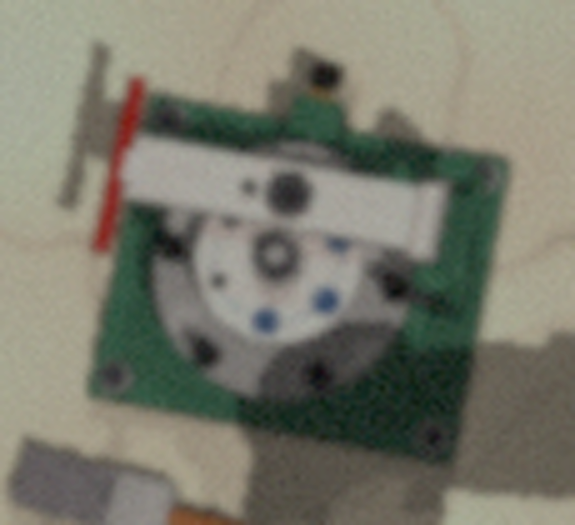

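View pics/c1.png

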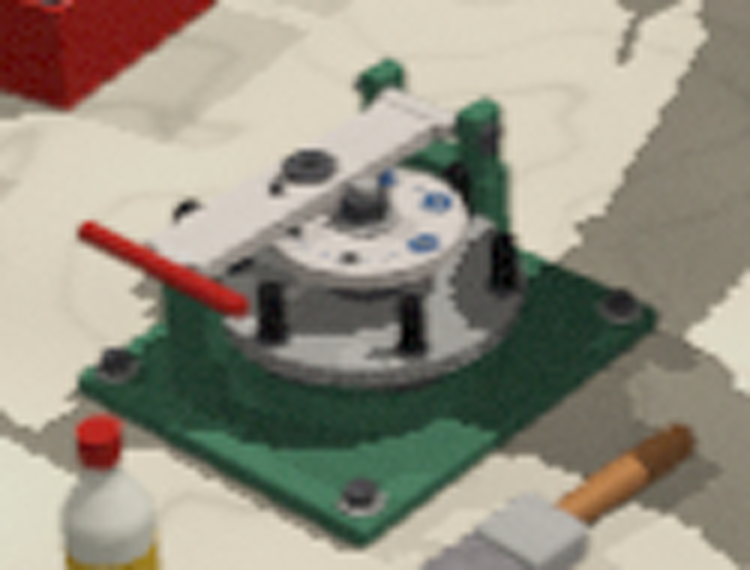

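```bash
cat > h.py <<'E'
import numpy as np
from station import bot, optics
from scipy.spatial.transform import Rotation as R
def proj(n,P):
    m=optics.camera_model(n); T=np.linalg.inv(m["cam_to_world"]); p=np.atleast_2d(P)@T[:3,:3].T+T[:3,3]
    return np.c_[m["cx"]+m["fx"]*p[:,0]/-p[:,2], m["cy"]+m["fy"]*p[:,1]/p[:,2]]
def toW(s,J):
    J=np.atleast_2d(J)/1000.; return J@R.from_euler('z',s[2]).as_matrix().T+[s[0],s[1],0]
def leafpt(x,a,r=193): return [x,-88+r*np.cos(a),103+r*np.sin(a)]
def pin(d,z=90): return [70*np.cos(np.radians(d)),70*np.sin(np.radians(d)),z]
E
python3 - <<'E'
from h import *
from scipy.optimize import least_squares
def mk(d): return [38*np.cos(np.radians(d)),38*np.sin(np.radians(d)),95]
J=[[93,105,103],[-17,105,103],[0,0,116],pin(90),pin(150),pin(210),pin(270),mk(180),mk(240)]
U=np.array([[137,84],[101,245],[276,255],[172,240],[205,350],[318,373],[395,283],[265,320],[325,300]]);U=(U+.5)/5-.5+[230,150]
J2=[[93,105,103],[-17,105,103],[0,0,116],pin(90),pin(150),pin(210),mk(180),mk(240)]
U2=np.array([[86,231],[240,303],[364,190],[272,288],[412,297],[503,238],[424,243],[436,202]]);U2=(U2+.5)/6-.5+[245,180]
f=lambda s:np.r_[(proj("top",toW(s,J))-U).ravel(),(proj("side",toW(s,J2))-U2).ravel()]
s=least_squares(f,[.45,.03,-.2],loss='soft_l1');print(s.x,np.round(s.fun.reshape(-1,2),1))
W=toW(s.x,[leafpt(-2,0),leafpt(-2,1.57),leafpt(-2,1.85),pin(150),pin(210),pin(270),pin(330)]);print(np.round(W,3))
for a in (0,.26,.52,1.05):print(np.round(toW(s.x,[pin(210+np.degrees(a))]),3))
E
```

```text
[ 0.51498308  0.09531877 -0.1684023 ] [[ 0.5 -1.1]
 [ 0.   1.9]
 [ 0.2  0. ]
 [-1.   0.3]
 [-0.4  0. ]
 [-0.  -0.3]
 [-0.1  0.1]
 [ 0.5  0.5]
 [ 0.5  0.4]
 [-0.6 -0.3]
 [ 0.4  1.1]
 [-0.1 -1.5]
 [-0.5 -0.3]
 [-0.2  0.3]
 [-0.1 -0.3]
 [-0.3 -0.1]
 [ 0.1 -0.1]]
[[ 0.531  0.199  0.103]
 [ 0.498  0.009  0.296]
 [ 0.489 -0.044  0.289]
 [ 0.461  0.14   0.09 ]
 [ 0.449  0.071  0.09 ]
 [ 0.503  0.026  0.09 ]
 [ 0.569  0.051  0.09 ]]
[[0.449 0.071 0.09 ]]
[[0.458 0.055 0.09 ]]
[[0.47  0.042 0.09 ]]
[[0.503 0.026 0.09 ]]
```

```bash
cat >> h.py <<'E'
import json,os
S=np.array([.515,.0953,-.1684])
def cmd():
    if os.path.exists("cmd.json"):
        d=json.load(open("cmd.json")); return np.array(d["p"]),R.from_quat(d["q"])
    o=bot.get_obs(); return o["eef_pos"],R.from_quat(np.r_[o["tool_rot"][1:],o["tool_rot"][0]])
def tool(tilt): # tool x along jig x, body tilted by tilt deg towards jig +y
    return R.from_euler('z',S[2])*R.from_euler('x',-np.radians(tilt))*R.from_euler('x',np.pi)
def grasp(J,tilt,ahead=54): # jig-frame mm point -> tcp, rot; point lies `ahead` mm before TCP
    r=tool(tilt); return toW(S,J)[0]-r.apply([0,0,ahead/1000]),r
def plan(T,save=True):
    p,r=cmd()
    for i,(tp,tr) in enumerate(T):
        d=np.round(r.inv().apply(tp-p),3); w=np.round((r.inv()*tr).as_rotvec()/(np.pi/4),2)
        print(d.tolist(),w.tolist())
    if save: json.dump({"p":(p+r.apply(d)).tolist(),"q":(r*R.from_rotvec(w*np.pi/4)).as_quat().tolist()},open("cmd.json","w"))
def state():
    o=bot.get_obs(); p,r=cmd()
    print("t",round(o["t"],2),"err mm",np.round((o["eef_pos"]-p)*1000,1),"F",np.round(o["contact_force"],1),"w",round(o["gripper_width"],3),"g",round(o["grasp_force"],1))
E
python3 - <<'E'
from h import *
g=grasp(leafpt(-2,0),20,180)
print(g[0], proj("top",[0,0,0]))
v0,r0=cmd()
plan([(np.array([.33,-.45,.42]),tool(0)),(np.array([.5,-.25,.42]),tool(0))])
plan([(np.array([.55,-.05,.40]),tool(0))])
plan([g])
E
```

```text
[0.54094522 0.25984266 0.27214467] [[314.49638839 376.35208547]]
[0.153, -0.138, -0.117] [-0.0, 0.0, 0.67]
[0.382, -0.267, -0.117] [-0.0, 0.0, 0.67]
[0.015, -0.205, 0.021] [-0.0, 0.0, -0.0]
[-0.061, -0.304, 0.128] [-0.45, 0.0, -0.0]
```

Emit:
drive_tool([
  {"gripper": 0, "offset": [0.153, -0.138, -0.117], "angular": [0, 0, 0.67]},
  {"gripper": 0, "offset": [0.153, -0.138, -0.117], "angular": [0, 0, 0.67]},
  {"gripper": 0, "offset": [0.153, -0.138, -0.117], "angular": [0, 0, 0.67]},
  {"gripper": 0, "offset": [0.153, -0.138, -0.117], "angular": [0, 0, 0.67]},
  {"gripper": 0, "offset": [0.382, -0.267, -0.117], "angular": [0, 0, 0.67]},
], grip_force=25)

```text
t: 0.6
eef_pos: [0.3464, -0.4398, 0.409]
tool_rot: [0.002, 0.996, -0.088, 0.002]
contact_force: [1.2, -1.0, 0.0]
gripper_width: 1.003
grasp_force: 0.0
```

```bash
rm cmd.json; python3 - <<'E'
from h import *
plan([(np.array([.5,-.25,.42]),tool(0)),(np.array([.55,-.05,.42]),tool(0))],False)
E
```

```text
[0.118, -0.214, -0.011] [0.0, -0.0, -0.01]
[0.132, -0.419, -0.012] [0.0, -0.0, -0.01]
```

Emit:
drive_tool([
  {"gripper": 0, "offset": [0.118, -0.214, -0.011], "angular": [0, 0, 0]},
  {"gripper": 0, "offset": [0.118, -0.214, -0.011], "angular": [0, 0, 0]},
  {"gripper": 0, "offset": [0.118, -0.214, -0.011], "angular": [0, 0, 0]},
  {"gripper": 0, "offset": [0.132, -0.419, -0.011], "angular": [0, 0, 0]},
  {"gripper": 0, "offset": [0.132, -0.419, -0.011], "angular": [0, 0, 0]},
])

```text
t: 1.1
eef_pos: [0.4774, -0.2281, 0.4136]
tool_rot: [-0.0, 0.996, -0.086, -0.0]
contact_force: [1.1, -0.0, 0.0]
gripper_width: 1.001
grasp_force: 0.0
```

```bash
python3 - <<'E'
from h import *
state()
plan([grasp(leafpt(-2,0),20,180)],False)
E
```

```text
t 1.1 err mm [0. 0. 0.] F [ 1.1 -0.   0. ] w 1.001 g 0.0
[-0.021, -0.492, 0.142] [-0.44, 0.0, -0.0]
```

Emit:
drive_tool([
  {"gripper": 0, "offset": [-0.021, -0.492, 0.1], "angular": [-0.44, 0, 0]},
  {"gripper": 0, "offset": [-0.021, -0.492, 0.1], "angular": [-0.44, 0, 0]},
  {"gripper": 0, "offset": [-0.021, -0.492, 0.1], "angular": [-0.44, 0, 0]},
  {"gripper": 0, "offset": [-0.021, -0.492, 0.1], "angular": [-0.44, 0, 0]},
  {"gripper": 0, "offset": [-0.021, -0.492, 0.1], "angular": [-0.44, 0, 0]},
])

```text
t: 1.6
eef_pos: [0.5073, 0.0106, 0.3644]
tool_rot: [0.172, 0.982, -0.084, -0.015]
contact_force: [0.9, -0.4, -0.2]
gripper_width: 0.999
grasp_force: 0.0
```

```bash
python3 - <<'E'
from h import *
state()
plan([grasp(leafpt(-2,0),20,180)],False)
E
```

```text
t 1.6 err mm [0. 0. 0.] F [ 0.9 -0.4 -0.2] w 0.999 g 0.0
[-0.009, -0.268, 0.002] [-0.0, 0.0, -0.0]
```

Emit:
drive_tool([
  {"gripper": 0, "offset": [-0.009, -0.268, 0.002], "angular": [0, 0, 0]},
  {"gripper": 0, "offset": [-0.009, -0.268, 0.002], "angular": [0, 0, 0]},
  {"gripper": 0, "offset": [-0.009, -0.268, 0.002], "angular": [0, 0, 0]},
  {"gripper": 0, "offset": [-0.009, -0.268, 0.002], "angular": [0, 0, 0]},
  {"gripper": 0, "offset": [-0.009, -0.268, 0.002], "angular": [0, 0, 0]},
])

```text
t: 2.1
eef_pos: [0.5394, 0.2422, 0.2775]
tool_rot: [0.172, 0.981, -0.084, -0.015]
contact_force: [0.8, -0.3, 0.6]
gripper_width: 0.998
grasp_force: 0.0
```

Emit:
drive_tool([
  {"gripper": 0, "offset": [-0.001, -0.025, 0], "angular": [0, 0, 0]},
  {"gripper": 0, "offset": [-0.001, -0.025, 0], "angular": [0, 0, 0]},
  {"gripper": 0, "offset": [-0.001, -0.025, 0], "angular": [0, 0, 0]},
])

```text
t: 2.4
eef_pos: [0.5423, 0.2638, 0.2695]
tool_rot: [0.172, 0.981, -0.084, -0.015]
contact_force: [0.1, 0.6, 0.4]
gripper_width: 0.998
grasp_force: 0.0
```

```bash
python3 - <<'E'
from h import *
import cv2
state()
plan([grasp(leafpt(-2,0),20,180),grasp(leafpt(-2,0),20,58)],False)
a=optics.read_camera("side")[120:290,210:400]; b=optics.read_camera("top")[140:255,210:345]
a=cv2.resize(a,(400,358),interpolation=3);b=cv2.resize(b,(400,341),interpolation=3)[:,:]
a=a[:341]; cv2.imwrite("pics/p1.png",np.hstack([a,b]))
E
```

```text
t 2.4 err mm [0. 0. 0.] F [0.1 0.6 0.4] w 0.998 g 0.0
[-0.001, 0.005, -0.001] [-0.0, 0.0, -0.0]
[-0.0, 0.005, 0.121] [-0.0, 0.0, -0.0]
```

View pics/p1.png

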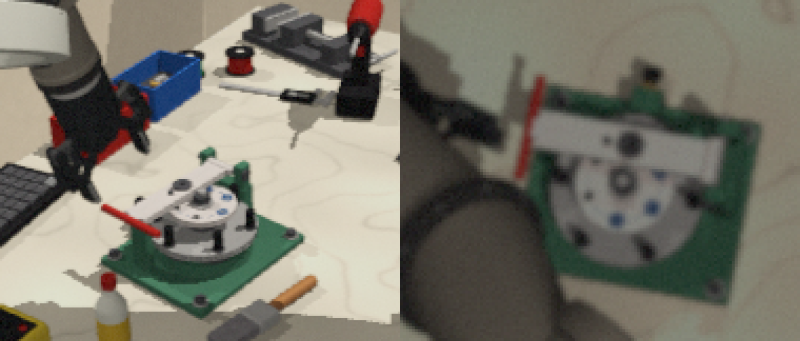

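```bash
python3 - <<'E'
from h import *
p,r=cmd(); print(p)
for y in (.05,-.05):
  P=p+r.apply([[0,y,.06]]);print(y,P)
  print("side",(proj("side",P)-[210,120])*400/190,"top",(proj("top",P)-[210,140])*400/135+[400,0])
E
```

```text
[0.54286928 0.26234148 0.27040956]
0.05 [[0.53126803 0.19593926 0.23096142]]
side [[144.61223207 146.41592699]] top [[502.93758907 138.55696384]]
-0.05 [[0.54751436 0.28857944 0.19699299]]
side [[ 92.05149774 199.66847539]] top [[412.31825955 127.46813456]]
```

Emit:
drive_tool([
  {"gripper": 0, "offset": [0, 0.005, 0.03], "angular": [0, 0, 0]},
  {"gripper": 0, "offset": [0, 0.005, 0.06], "angular": [0, 0, 0]},
  {"gripper": 0, "offset": [0, 0.005, 0.09], "angular": [0, 0, 0]},
  {"gripper": 0, "offset": [0, 0.005, 0.11], "angular": [0, 0, 0]},
  {"gripper": 0, "offset": [0, 0.005, 0.121], "angular": [0, 0, 0]},
])

```text
t: 3.0
eef_pos: [0.5346, 0.216, 0.1572]
tool_rot: [0.172, 0.981, -0.086, -0.015]
contact_force: [-0.0, -0.3, -0.0]
gripper_width: 1.002
grasp_force: 0.0
```

Emit:
drive_tool([
  {"gripper": 0, "offset": [0, 0, 0], "angular": [0, 0, 0]},
  {"gripper": 120, "offset": [0, 0, 0], "angular": [0, 0, 0]},
  {"gripper": 160, "offset": [0, 0, 0], "angular": [0, 0, 0]},
])

```text
t: 3.3
eef_pos: [0.5354, 0.2196, 0.1594]
tool_rot: [0.171, 0.982, -0.084, -0.014]
contact_force: [0.2, -0.2, -0.0]
gripper_width: 0.691
grasp_force: 0.0
```

```bash
python3 - <<'E'
from h import *
state()
plan([grasp(leafpt(-2,0),20,58)],False)
E
```

```text
t 3.3 err mm [0. 0. 0.] F [ 0.2 -0.2 -0. ] w 0.691 g 0.0
[-0.001, 0.0, 0.002] [-0.01, -0.0, -0.0]
```

Emit:
drive_tool([
  {"gripper": 190, "offset": [0, 0, 0.002], "angular": [0, 0, 0]},
  {"gripper": 210, "offset": [0, 0, 0.002], "angular": [0, 0, 0]},
  {"gripper": 225, "offset": [0, 0, 0.002], "angular": [0, 0, 0]},
  {"gripper": 255, "offset": [0, 0, 0.002], "angular": [0, 0, 0]},
  {"gripper": 255, "offset": [0, 0, 0.002], "angular": [0, 0, 0]},
], grip_force=25)

```text
t: 3.8
eef_pos: [0.5345, 0.2177, 0.1566]
tool_rot: [0.172, 0.981, -0.085, -0.015]
contact_force: [-2.2, -2.4, 6.1]
gripper_width: 0.126
grasp_force: 24.6
```

Emit:
drive_tool([
  {"gripper": 255, "offset": [0, 0, 0], "angular": [0, 0, 0]},
  {"gripper": 255, "offset": [0, 0, 0], "angular": [0, 0, 0]},
])

```text
t: 4.0
eef_pos: [0.5345, 0.2177, 0.1566]
tool_rot: [0.172, 0.981, -0.085, -0.015]
contact_force: [-1.8, -2.4, 5.1]
gripper_width: 0.128
grasp_force: 24.6
```

```bash
python3 - <<'E'
from h import *
state(); p,r=cmd(); p0,_=grasp(leafpt(-2,0),20,58); print(tool(0).inv().apply(p-p0)*1000)
# arc rows as displacement added to current pose
for k in range(4):
  print([np.round(r.inv().apply(toW(S,leafpt(-2,a))[0]-toW(S,leafpt(-2,.46*k))[0]),3).tolist() for a in .46*k+.092*np.arange(1,6)])
E
```

```text
t 4.0 err mm [0. 0. 0.] F [-1.8 -2.4  5.1] w 0.128 g 24.6
[0.74660298 0.8728497  0.878219  ]
[[0.0, 0.007, -0.016], [0.0, 0.015, -0.032], [0.0, 0.025, -0.047], [0.0, 0.036, -0.061], [0.0, 0.048, -0.074]]
[[0.0, 0.013, -0.012], [0.0, 0.028, -0.022], [0.0, 0.043, -0.031], [0.0, 0.059, -0.039], [0.0, 0.076, -0.045]]
[[0.0, 0.017, -0.005], [0.0, 0.035, -0.007], [0.0, 0.052, -0.009], [0.0, 0.07, -0.008], [0.0, 0.088, -0.006]]
[[0.0, 0.017, 0.004], [0.0, 0.034, 0.009], [0.0, 0.051, 0.015], [0.0, 0.067, 0.024], [0.0, 0.082, 0.033]]
```

Emit:
drive_tool([
  {"gripper": 255, "offset": [0, 0.007, -0.016], "angular": [0, 0, 0]},
  {"gripper": 255, "offset": [0, 0.015, -0.032], "angular": [0, 0, 0]},
  {"gripper": 255, "offset": [0, 0.025, -0.047], "angular": [0, 0, 0]},
  {"gripper": 255, "offset": [0, 0.036, -0.061], "angular": [0, 0, 0]},
  {"gripper": 255, "offset": [0, 0.048, -0.074], "angular": [0, 0, 0]},
])

```text
t: 4.5
eef_pos: [0.5311, 0.1989, 0.2441]
tool_rot: [0.17, 0.982, -0.084, -0.014]
contact_force: [2.3, 1.0, -2.2]
gripper_width: 0.123
grasp_force: 24.4
```

Emit:
drive_tool([
  {"gripper": 255, "offset": [0, 0, 0], "angular": [0, 0, 0]},
  {"gripper": 255, "offset": [0, 0, 0], "angular": [0, 0, 0]},
])

```text
t: 4.7
eef_pos: [0.5312, 0.1995, 0.2428]
tool_rot: [0.17, 0.982, -0.084, -0.014]
contact_force: [1.8, 5.5, 0.9]
gripper_width: 0.123
grasp_force: 25.1
```

```bash
cat >> h.py <<'E'
def leafstate(ahead=57): # where the held bar is, by the arm
    p,r=cmd(); b=p+r.apply([0,0,ahead/1000]); j=R.from_euler('z',-S[2]).apply(b-[S[0],S[1],0])*1000
    print("bar jig",np.round(j,1),"leaf",round(np.arctan2(j[2]-103,j[1]+88),3),"r",round(np.hypot(j[2]-103,j[1]+88),1))
E
python3 - <<'E'
from h import *
state(); leafstate()
E
```

```text
t 4.7 err mm [0. 0. 0.] F [1.8 5.5 0.9] w 0.123 g 25.1
bar jig [ -1.4  86.3 189.2] leaf 0.459 r 194.4
```

Tracking well, forces small. Continue the arc.

Emit:
drive_tool([
  {"gripper": 255, "offset": [0, 0.013, -0.012], "angular": [0, 0, 0]},
  {"gripper": 255, "offset": [0, 0.028, -0.022], "angular": [0, 0, 0]},
  {"gripper": 255, "offset": [0, 0.043, -0.031], "angular": [0, 0, 0]},
  {"gripper": 255, "offset": [0, 0.059, -0.039], "angular": [0, 0, 0]},
  {"gripper": 255, "offset": [0, 0.076, -0.045], "angular": [0, 0, 0]},
])

```text
t: 5.2
eef_pos: [0.5218, 0.1448, 0.3109]
tool_rot: [0.17, 0.982, -0.083, -0.014]
contact_force: [0.6, 3.2, 0.5]
gripper_width: 0.133
grasp_force: 25.1
```

Emit:
drive_tool([
  {"gripper": 255, "offset": [0, 0.017, -0.005], "angular": [0, 0, 0]},
  {"gripper": 255, "offset": [0, 0.035, -0.007], "angular": [0, 0, 0]},
  {"gripper": 255, "offset": [0, 0.052, -0.009], "angular": [0, 0, 0]},
  {"gripper": 255, "offset": [0, 0.07, -0.008], "angular": [0, 0, 0]},
  {"gripper": 255, "offset": [0, 0.088, -0.006], "angular": [0, 0, 0]},
])

```text
t: 5.7
eef_pos: [0.5076, 0.0627, 0.346]
tool_rot: [0.171, 0.981, -0.084, -0.015]
contact_force: [2.0, 0.4, -1.7]
gripper_width: 0.123
grasp_force: 26.6
```

```bash
python3 - <<'E'
from h import *
state(); leafstate()
E
```

```text
t 5.7 err mm [0. 0. 0.] F [ 2.   0.4 -1.7] w 0.123 g 26.6
bar jig [ -1.8 -52.7 292.4] leaf 1.386 r 192.7
```

Emit:
drive_tool([
  {"gripper": 255, "offset": [0, 0.017, 0.004], "angular": [0, 0, 0]},
  {"gripper": 255, "offset": [0, 0.034, 0.009], "angular": [0, 0, 0]},
  {"gripper": 255, "offset": [0, 0.051, 0.015], "angular": [0, 0, 0]},
  {"gripper": 255, "offset": [0, 0.067, 0.024], "angular": [0, 0, 0]},
  {"gripper": 255, "offset": [0, 0.078, 0.03], "angular": [0, 0, 0]},
])

```text
t: 6.2
eef_pos: [0.4931, -0.021, 0.343]
tool_rot: [0.172, 0.981, -0.085, -0.015]
contact_force: [3.4, 0.8, -2.4]
gripper_width: 0.128
grasp_force: 26.5
```

Emit:
drive_tool([
  {"gripper": 255, "offset": [0, 0, 0], "angular": [0, 0, 0]},
  {"gripper": 255, "offset": [0, 0, 0], "angular": [0, 0, 0]},
])

```text
t: 6.4
eef_pos: [0.4934, -0.0193, 0.3435]
tool_rot: [0.172, 0.981, -0.085, -0.015]
contact_force: [2.0, -0.1, -0.6]
gripper_width: 0.127
grasp_force: 26.5
```

```bash
python3 - <<'E'
from h import *
state(); leafstate()
E
```

```text
t 6.4 err mm [0. 0. 0.] F [ 2.  -0.1 -0.6] w 0.127 g 26.5
bar jig [  -2.2 -135.9  289.9] leaf 1.822 r 192.9
```

Emit:
drive_tool([
  {"gripper": 200, "offset": [0, 0, 0], "angular": [0, 0, 0]},
  {"gripper": 100, "offset": [0, 0, 0], "angular": [0, 0, 0]},
  {"gripper": 50, "offset": [0, 0, 0], "angular": [0, 0, 0]},
  {"gripper": 0, "offset": [0, 0, 0], "angular": [0, 0, 0]},
  {"gripper": 0, "offset": [0, 0, 0], "angular": [0, 0, 0]},
])

```text
t: 6.9
eef_pos: [0.4934, -0.0187, 0.3437]
tool_rot: [0.171, 0.982, -0.084, -0.015]
contact_force: [-0.3, -0.3, -0.2]
gripper_width: 0.881
grasp_force: 0.0
```

Emit:
drive_tool([
  {"gripper": 0, "offset": [0, 0, 0], "angular": [0, 0, 0]},
  {"gripper": 0, "offset": [0, 0, -0.02], "angular": [0, 0, 0]},
  {"gripper": 0, "offset": [0, 0, -0.06], "angular": [0, 0, 0]},
  {"gripper": 0, "offset": [0, 0, -0.1], "angular": [0, 0, 0]},
  {"gripper": 0, "offset": [0, 0, -0.1], "angular": [0, 0, 0]},
])

```text
t: 7.4
eef_pos: [0.501, 0.0171, 0.4428]
tool_rot: [0.17, 0.982, -0.084, -0.01]
contact_force: [0.6, 0.3, 0.4]
gripper_width: 0.999
grasp_force: 0.0
```

```bash
python3 - <<'E'
from h import *
import cv2
state()
T=lambda d,r,z:grasp([r*np.cos(np.radians(d)),r*np.sin(np.radians(d)),z],0,73)
plan([T(126,74,300)],False)
a=optics.read_camera("side")[100:290,210:400]; b=optics.read_camera("top")[140:255,230:365]
cv2.imwrite("pics/p2.png",np.hstack([cv2.resize(a,(400,400),interpolation=3)[:341],cv2.resize(b,(400,341),interpolation=3)]))
E
```

```text
t 7.4 err mm [0. 0. 0.] F [0.6 0.3 0.4] w 0.999 g 0.0
[-0.043, -0.155, 0.019] [0.43, -0.01, -0.0]
```

View pics/p2.png

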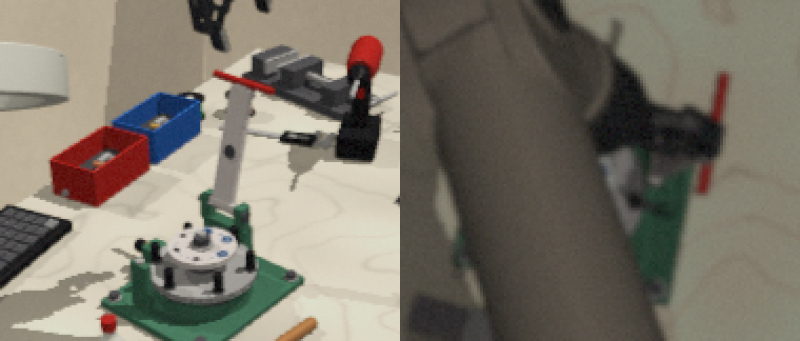

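```bash
python3 - <<'E'
from h import *
plan([grasp([-66,70,200],0,73)],False)
E
```

```text
[-0.065, -0.199, 0.104] [0.44, -0.0, -0.0]
```

Emit:
drive_tool([
  {"gripper": 255, "offset": [-0.065, -0.199, 0.104], "angular": [0.44, 0, 0]},
  {"gripper": 255, "offset": [-0.065, -0.199, 0.104], "angular": [0.44, 0, 0]},
  {"gripper": 255, "offset": [-0.065, -0.199, 0.104], "angular": [0.44, 0, 0]},
  {"gripper": 255, "offset": [-0.065, -0.199, 0.104], "angular": [0.44, 0, 0]},
  {"gripper": 255, "offset": [-0.065, -0.199, 0.104], "angular": [0.44, 0, 0]},
])

```text
t: 8.0
eef_pos: [0.4588, 0.1756, 0.2692]
tool_rot: [0.001, 0.996, -0.086, -0.002]
contact_force: [0.5, 0.4, -0.2]
gripper_width: 0.144
grasp_force: 0.0
```

Emit:
drive_tool([
  {"gripper": 255, "offset": [0, 0, 0], "angular": [0, 0, 0]},
  {"gripper": 255, "offset": [0, 0, 0], "angular": [0, 0, 0]},
])

```text
t: 8.2
eef_pos: [0.4605, 0.1746, 0.2713]
tool_rot: [0.001, 0.996, -0.085, -0.001]
contact_force: [0.4, -1.0, 0.4]
gripper_width: 0.002
grasp_force: 0.0
```

```bash
python3 - <<'E'
from h import *
state()
plan([grasp([-66,70,200],0,73),grasp([-66,70,70],0,73)],False)
E
```

```text
t 8.2 err mm [0. 0. 0.] F [ 0.4 -1.   0.4] w 0.002 g 0.0
[0.001, -0.001, -0.002] [0.0, 0.0, -0.0]
[0.001, -0.001, 0.128] [0.0, 0.0, -0.0]
```

Emit:
drive_tool([
  {"gripper": 255, "offset": [0.001, -0.003, 0.04], "angular": [0, 0, 0]},
  {"gripper": 255, "offset": [0.001, -0.003, 0.08], "angular": [0, 0, 0]},
  {"gripper": 255, "offset": [0.001, -0.003, 0.11], "angular": [0, 0, 0]},
  {"gripper": 255, "offset": [0.001, -0.003, 0.128], "angular": [0, 0, 0]},
  {"gripper": 255, "offset": [0.001, -0.003, 0.128], "angular": [0, 0, 0]},
])

```text
t: 8.7
eef_pos: [0.4623, 0.1759, 0.1429]
tool_rot: [0.001, 0.996, -0.087, -0.002]
contact_force: [1.0, -0.5, 0.4]
gripper_width: 0.001
grasp_force: 0.0
```

Emit:
drive_tool([
  {"gripper": 255, "offset": [0, 0.005, 0], "angular": [0, 0, 0]},
  {"gripper": 255, "offset": [0, 0.01, 0], "angular": [0, 0, 0]},
  {"gripper": 255, "offset": [0, 0.015, 0], "angular": [0, 0, 0]},
  {"gripper": 255, "offset": [0, 0.02, 0], "angular": [0, 0, 0]},
  {"gripper": 255, "offset": [0, 0.025, 0], "angular": [0, 0, 0]},
])

```text
t: 9.2
eef_pos: [0.4585, 0.1572, 0.1458]
tool_rot: [-0.003, 0.996, -0.085, 0.001]
contact_force: [-5.1, 16.4, 0.1]
gripper_width: 0.001
grasp_force: 7.5
```

```bash
python3 - <<'E'
from h import *
state()
plan([grasp([-66,30,70],0,73),grasp([-66,0,70],0,73)],False)
E
```

```text
t 9.2 err mm [0. 0. 0.] F [-5.1 16.4  0.1] w 0.001 g 7.5
[0.0, 0.022, 0.003] [-0.01, -0.0, -0.0]
[0.0, 0.052, 0.002] [-0.01, -0.0, -0.0]
```

Emit:
drive_tool([
  {"gripper": 255, "offset": [0, 0.005, 0], "angular": [0, 0, 0]},
  {"gripper": 255, "offset": [0, 0.01, 0], "angular": [0, 0, 0]},
  {"gripper": 255, "offset": [0, 0.015, 0], "angular": [0, 0, 0]},
  {"gripper": 255, "offset": [0, 0.02, 0], "angular": [0, 0, 0]},
  {"gripper": 255, "offset": [0, 0.025, 0], "angular": [0, 0, 0]},
])

```text
t: 9.7
eef_pos: [0.4537, 0.1314, 0.1454]
tool_rot: [-0.002, 0.996, -0.084, 0.0]
contact_force: [-2.0, 7.5, 0.7]
gripper_width: -0.001
grasp_force: 3.9
```

```bash
python3 - <<'E'
from h import *
state()
plan([grasp([-66,0,70],0,73)],False)
E
```

```text
t 9.7 err mm [0. 0. 0.] F [-2.   7.5  0.7] w -0.001 g 3.9
[0.001, 0.025, 0.002] [-0.0, -0.0, -0.0]
```

Emit:
drive_tool([
  {"gripper": 255, "offset": [0, 0.004, 0], "angular": [0, 0, 0]},
  {"gripper": 255, "offset": [0, 0.008, 0], "angular": [0, 0, 0]},
  {"gripper": 255, "offset": [0, 0.012, 0], "angular": [0, 0, 0]},
  {"gripper": 255, "offset": [0, 0.016, 0], "angular": [0, 0, 0]},
  {"gripper": 255, "offset": [0, 0.02, 0], "angular": [0, 0, 0]},
])

```text
t: 10.2
eef_pos: [0.4508, 0.1084, 0.1446]
tool_rot: [0.0, 0.996, -0.086, 0.0]
contact_force: [-0.1, 0.3, -0.6]
gripper_width: 0.001
grasp_force: 0.0
```

Emit:
drive_tool([
  {"gripper": 255, "offset": [0, 0, 0], "angular": [0, 0, 0]},
  {"gripper": 255, "offset": [0, 0, 0], "angular": [0, 0, 0]},
  {"gripper": 255, "offset": [0, 0, 0], "angular": [0, 0, 0]},
  {"gripper": 255, "offset": [0, 0, 0], "angular": [0, 0, 0]},
  {"gripper": 255, "offset": [0, 0, 0], "angular": [0, 0, 0]},
])

```text
t: 10.7
eef_pos: [0.4508, 0.1094, 0.1446]
tool_rot: [-0.0, 0.996, -0.085, 0.0]
contact_force: [1.0, 0.2, 0.6]
gripper_width: -0.003
grasp_force: 0.0
```

```bash
python3 - <<'E'
from h import *
import cv2
state()
plan([grasp([-66,0,70],0,73)],False)
a=optics.read_camera("side")[180:275,250:375]
cv2.imwrite("pics/p3.png",cv2.resize(a,None,fx=6,fy=6,interpolation=3))
E
```

```text
t 10.7 err mm [0. 0. 0.] F [1.  0.2 0.6] w -0.003 g 0.0
[-0.0, 0.003, 0.002] [-0.0, -0.0, -0.0]
```

View pics/p3.png

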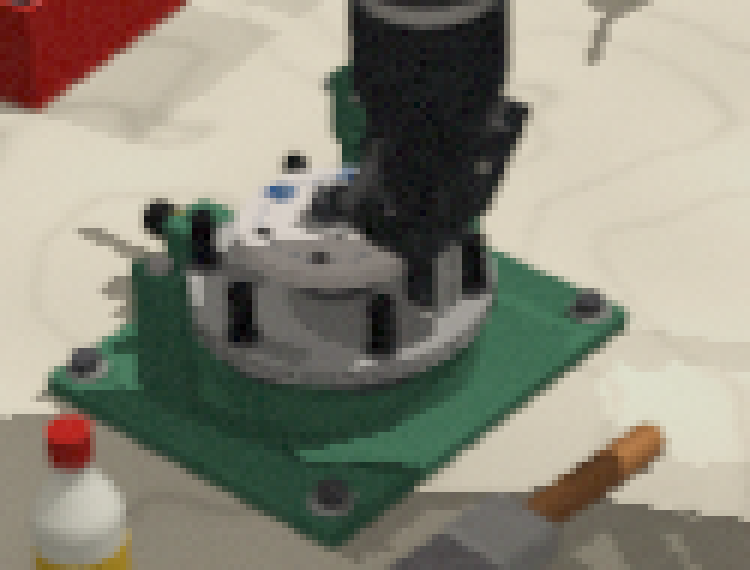

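Emit:
drive_tool([
  {"gripper": 255, "offset": [0, 0, -0.04], "angular": [0, 0, 0]},
  {"gripper": 255, "offset": [0, 0, -0.09], "angular": [0, 0, 0]},
  {"gripper": 255, "offset": [0, 0, -0.14], "angular": [0, 0, 0]},
  {"gripper": 255, "offset": [0, 0, -0.19], "angular": [0, 0, 0]},
  {"gripper": 200, "offset": [0, 0, -0.24], "angular": [0, 0, 0]},
])

```text
t: 11.25
eef_pos: [0.4501, 0.1091, 0.3868]
tool_rot: [0.0, 0.996, -0.085, 0.0]
contact_force: [2.1, -0.3, 0.3]
gripper_width: 0.156
grasp_force: 0.0
```

Emit:
drive_tool([
  {"gripper": 0, "offset": [0, 0, -0.04], "angular": [-0.2, 0, 0]},
  {"gripper": 0, "offset": [0, 0, -0.05], "angular": [-0.44, 0, 0]},
  {"gripper": 0, "offset": [0, 0, -0.05], "angular": [-0.44, 0, 0]},
])

```text
t: 11.55
eef_pos: [0.4512, 0.1114, 0.4369]
tool_rot: [0.172, 0.981, -0.083, -0.012]
contact_force: [-0.3, -0.2, -0.5]
gripper_width: 0.679
grasp_force: 0.0
```

```bash
python3 - <<'E'
from h import *
state()
plan([grasp(leafpt(-2,1.85),20,170)],False)
E
```

```text
t 11.55 err mm [0. 0. 0.] F [-0.3 -0.2 -0.5] w 0.679 g 0.0
[0.064, 0.087, 0.02] [-0.0, -0.01, -0.0]
```

Emit:
drive_tool([
  {"gripper": 0, "offset": [0.064, 0.087, 0.02], "angular": [0, 0, 0]},
  {"gripper": 0, "offset": [0.064, 0.087, 0.02], "angular": [0, 0, 0]},
  {"gripper": 0, "offset": [0.064, 0.087, 0.02], "angular": [0, 0, 0]},
  {"gripper": 0, "offset": [0.064, 0.087, 0.02], "angular": [0, 0, 0]},
  {"gripper": 0, "offset": [0.064, 0.087, 0.02], "angular": [0, 0, 0]},
])

```text
t: 12.05
eef_pos: [0.4982, 0.0121, 0.445]
tool_rot: [0.171, 0.982, -0.084, -0.015]
contact_force: [-0.3, 0.6, -0.9]
gripper_width: 1.004
grasp_force: 0.0
```

```bash
python3 - <<'E'
from h import *
import cv2
state()
plan([grasp(leafpt(-2,1.85),20,58)],False)
P=toW(S,[leafpt(-17,1.85),leafpt(93,1.85)])
a=optics.read_camera("side")
for q in proj("side",P): cv2.circle(a,tuple(int(v) for v in np.round(q)),1,(255,0,0),-1)
cv2.imwrite("pics/p4.png",cv2.resize(a[90:230,240:400],None,fx=4,fy=4,interpolation=3))
E
```

```text
t 12.05 err mm [0. 0. 0.] F [-0.3  0.6 -0.9] w 1.004 g 0.0
[0.001, -0.0, 0.108] [-0.01, 0.0, -0.0]
```

View pics/p4.png

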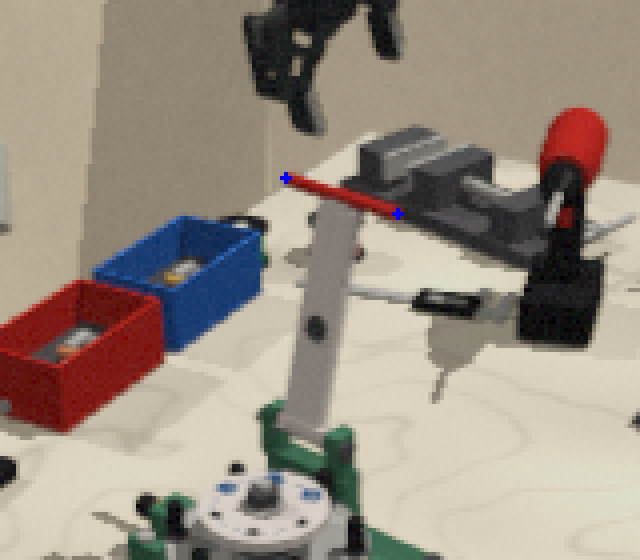

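Emit:
drive_tool([
  {"gripper": 0, "offset": [0.001, 0, 0.03], "angular": [0, 0, 0]},
  {"gripper": 0, "offset": [0.001, 0, 0.06], "angular": [0, 0, 0]},
  {"gripper": 0, "offset": [0.001, 0, 0.09], "angular": [0, 0, 0]},
  {"gripper": 0, "offset": [0.001, 0, 0.108], "angular": [0, 0, 0]},
  {"gripper": 0, "offset": [0.001, 0, 0.108], "angular": [0, 0, 0]},
])

```text
t: 12.6
eef_pos: [0.4917, -0.0249, 0.3414]
tool_rot: [0.172, 0.981, -0.083, -0.017]
contact_force: [-0.3, 0.8, -0.8]
gripper_width: 1.0
grasp_force: 0.0
```

Emit:
drive_tool([
  {"gripper": 120, "offset": [0, 0, 0], "angular": [0, 0, 0]},
  {"gripper": 170, "offset": [0, 0, 0], "angular": [0, 0, 0]},
  {"gripper": 200, "offset": [0, 0, 0], "angular": [0, 0, 0]},
  {"gripper": 220, "offset": [0, 0, 0], "angular": [0, 0, 0]},
  {"gripper": 255, "offset": [0, 0, 0], "angular": [0, 0, 0]},
], grip_force=25)

```text
t: 13.1
eef_pos: [0.4936, -0.0251, 0.344]
tool_rot: [0.171, 0.982, -0.084, -0.014]
contact_force: [0.5, 3.6, -0.2]
gripper_width: 0.143
grasp_force: 4.3
```

Emit:
drive_tool([
  {"gripper": 255, "offset": [0, 0, 0], "angular": [0, 0, 0]},
  {"gripper": 255, "offset": [0, 0, 0], "angular": [0, 0, 0]},
  {"gripper": 255, "offset": [0, 0, 0], "angular": [0, 0, 0]},
])

```text
t: 13.4
eef_pos: [0.4937, -0.0247, 0.344]
tool_rot: [0.171, 0.982, -0.084, -0.014]
contact_force: [0.0, 3.1, 3.6]
gripper_width: 0.127
grasp_force: 24.7
```

```bash
python3 - <<'E'
from h import *
state(); leafstate(58); p,r=cmd()
A=1.85-.0925*np.arange(0,21)
for k in range(4):
  print([np.round(r.inv().apply(toW(S,leafpt(-2,a))[0]-toW(S,leafpt(-2,A[5*k]))[0]),3).tolist() for a in A[5*k+1:5*k+6]])
E
```

```text
t 13.4 err mm [0. 0. 0.] F [0.  3.1 3.6] w 0.127 g 24.7
bar jig [  -0.9 -141.5  289.4] leaf 1.85 r 193.9
[[-0.0, -0.015, -0.01], [-0.0, -0.031, -0.018], [-0.0, -0.047, -0.025], [-0.0, -0.064, -0.03], [-0.0, -0.082, -0.034]]
[[-0.0, -0.018, -0.002], [-0.0, -0.036, -0.002], [-0.0, -0.053, -0.001], [-0.0, -0.071, 0.002], [-0.0, -0.088, 0.006]]
[[-0.0, -0.017, 0.006], [-0.0, -0.033, 0.014], [-0.0, -0.048, 0.023], [-0.0, -0.063, 0.033], [-0.0, -0.076, 0.045]]
[[-0.0, -0.012, 0.013], [-0.0, -0.023, 0.027], [-0.0, -0.033, 0.042], [-0.0, -0.041, 0.058], [-0.0, -0.048, 0.074]]
```

Emit:
drive_tool([
  {"gripper": 255, "offset": [0, -0.015, -0.01], "angular": [0, 0, 0]},
  {"gripper": 255, "offset": [0, -0.031, -0.018], "angular": [0, 0, 0]},
  {"gripper": 255, "offset": [0, -0.047, -0.025], "angular": [0, 0, 0]},
  {"gripper": 255, "offset": [0, -0.064, -0.03], "angular": [0, 0, 0]},
  {"gripper": 255, "offset": [0, -0.082, -0.034], "angular": [0, 0, 0]},
])

```text
t: 13.9
eef_pos: [0.5089, 0.0643, 0.3482]
tool_rot: [0.171, 0.982, -0.084, -0.014]
contact_force: [1.8, -1.3, -0.5]
gripper_width: 0.124
grasp_force: 24.9
```

Emit:
drive_tool([
  {"gripper": 255, "offset": [0, -0.018, -0.002], "angular": [0, 0, 0]},
  {"gripper": 255, "offset": [0, -0.036, -0.002], "angular": [0, 0, 0]},
  {"gripper": 255, "offset": [0, -0.053, -0.001], "angular": [0, 0, 0]},
  {"gripper": 255, "offset": [0, -0.071, 0.002], "angular": [0, 0, 0]},
  {"gripper": 255, "offset": [0, -0.088, 0.006], "angular": [0, 0, 0]},
])

```text
t: 14.4
eef_pos: [0.5226, 0.1444, 0.3121]
tool_rot: [0.171, 0.982, -0.084, -0.014]
contact_force: [3.4, 0.5, 2.1]
gripper_width: 0.126
grasp_force: 25.2
```

```bash
python3 - <<'E'
from h import *
state(); leafstate(58)
E
```

```text
t 14.4 err mm [0. 0. 0.] F [3.4 0.5 2.1] w 0.126 g 25.2
bar jig [ -0.7  30.1 257.5] leaf 0.918 r 194.4
```

Emit:
drive_tool([
  {"gripper": 255, "offset": [0, -0.017, 0.006], "angular": [0, 0, 0]},
  {"gripper": 255, "offset": [0, -0.033, 0.014], "angular": [0, 0, 0]},
  {"gripper": 255, "offset": [0, -0.048, 0.023], "angular": [0, 0, 0]},
  {"gripper": 255, "offset": [0, -0.063, 0.033], "angular": [0, 0, 0]},
  {"gripper": 255, "offset": [0, -0.076, 0.045], "angular": [0, 0, 0]},
])

```text
t: 14.9
eef_pos: [0.5319, 0.1981, 0.2428]
tool_rot: [0.171, 0.982, -0.084, -0.015]
contact_force: [2.2, 0.2, 0.9]
gripper_width: 0.127
grasp_force: 26.1
```

Emit:
drive_tool([
  {"gripper": 255, "offset": [0, -0.012, 0.013], "angular": [0, 0, 0]},
  {"gripper": 255, "offset": [0, -0.023, 0.027], "angular": [0, 0, 0]},
  {"gripper": 255, "offset": [0, -0.033, 0.042], "angular": [0, 0, 0]},
  {"gripper": 255, "offset": [0, -0.038, 0.052], "angular": [0, 0, 0]},
  {"gripper": 255, "offset": [0, -0.041, 0.058], "angular": [0, 0, 0]},
])

```text
t: 15.4
eef_pos: [0.5351, 0.216, 0.1745]
tool_rot: [0.171, 0.982, -0.084, -0.015]
contact_force: [1.8, 2.5, 0.3]
gripper_width: 0.129
grasp_force: 27.2
```

Emit:
drive_tool([
  {"gripper": 255, "offset": [0, 0, 0], "angular": [0, 0, 0]},
  {"gripper": 255, "offset": [0, 0, 0], "angular": [0, 0, 0]},
])

```text
t: 15.6
eef_pos: [0.535, 0.2159, 0.176]
tool_rot: [0.171, 0.982, -0.084, -0.015]
contact_force: [1.9, 3.0, -1.5]
gripper_width: 0.128
grasp_force: 27.2
```

```bash
python3 - <<'E'
from h import *
state(); leafstate(58)
E
```

```text
t 15.6 err mm [0. 0. 0.] F [ 1.9  3.  -1.5] w 0.128 g 27.2
bar jig [ -0.5 102.6 121.4] leaf 0.096 r 191.5
```

Emit:
drive_tool([
  {"gripper": 255, "offset": [0, -0.002, 0.005], "angular": [0, 0, 0]},
  {"gripper": 255, "offset": [0, -0.004, 0.01], "angular": [0, 0, 0]},
  {"gripper": 255, "offset": [0, -0.006, 0.014], "angular": [0, 0, 0]},
  {"gripper": 255, "offset": [0, -0.007, 0.017], "angular": [0, 0, 0]},
  {"gripper": 255, "offset": [0, -0.008, 0.019], "angular": [0, 0, 0]},
])

```text
t: 16.1
eef_pos: [0.5352, 0.2168, 0.1549]
tool_rot: [0.171, 0.981, -0.084, -0.015]
contact_force: [1.3, 4.9, 3.9]
gripper_width: 0.127
grasp_force: 28.2
```

Emit:
drive_tool([
  {"gripper": 255, "offset": [0, 0, 0], "angular": [0, 0, 0]},
  {"gripper": 255, "offset": [0, 0, 0], "angular": [0, 0, 0]},
])

```text
t: 16.3
eef_pos: [0.5352, 0.2168, 0.1551]
tool_rot: [0.171, 0.981, -0.084, -0.015]
contact_force: [0.6, 3.1, -0.5]
gripper_width: 0.129
grasp_force: 27.6
```

```bash
python3 - <<'E'
from h import *
state(); leafstate(58)
E
```

```text
t 16.3 err mm [0. 0. 0.] F [ 0.6  3.1 -0.5] w 0.129 g 27.6
bar jig [ -0.5 103.5 100.5] leaf -0.013 r 191.5
```

Emit:
drive_tool([
  {"gripper": 255, "offset": [0, -0.001, 0.001], "angular": [0, 0, 0]},
  {"gripper": 255, "offset": [0, -0.001, 0.002], "angular": [0, 0, 0]},
  {"gripper": 255, "offset": [0, -0.001, 0.003], "angular": [0, 0, 0]},
  {"gripper": 255, "offset": [0, -0.001, 0.003], "angular": [0, 0, 0]},
])

```text
t: 16.7
eef_pos: [0.5352, 0.2169, 0.1546]
tool_rot: [0.172, 0.981, -0.085, -0.014]
contact_force: [-5.7, 2.3, 17.8]
gripper_width: 0.124
grasp_force: 29.1
```

Emit:
drive_tool([
  {"gripper": 225, "offset": [0, 0.001, -0.003], "angular": [0, 0, 0]},
  {"gripper": 200, "offset": [0, 0.001, -0.003], "angular": [0, 0, 0]},
  {"gripper": 120, "offset": [0, 0.001, -0.003], "angular": [0, 0, 0]},
  {"gripper": 50, "offset": [0, 0.001, -0.003], "angular": [0, 0, 0]},
  {"gripper": 0, "offset": [0, 0.001, -0.003], "angular": [0, 0, 0]},
])

```text
t: 17.2
eef_pos: [0.5353, 0.2162, 0.1548]
tool_rot: [0.172, 0.981, -0.085, -0.015]
contact_force: [0.3, 0.1, 0.5]
gripper_width: 0.72
grasp_force: 0.0
```

Emit:
drive_tool([
  {"gripper": 0, "offset": [0, 0, 0], "angular": [0, 0, 0]},
  {"gripper": 0, "offset": [0, 0, -0.02], "angular": [0, 0, 0]},
  {"gripper": 0, "offset": [0, 0, -0.06], "angular": [0, 0, 0]},
  {"gripper": 0, "offset": [0, 0, -0.11], "angular": [0, 0, 0]},
  {"gripper": 0, "offset": [0, 0, -0.16], "angular": [0, 0, 0]},
])

```text
t: 17.7
eef_pos: [0.5443, 0.2703, 0.3071]
tool_rot: [0.172, 0.981, -0.084, -0.015]
contact_force: [0.6, 0.4, -0.6]
gripper_width: 1.002
grasp_force: 0.0
```

Emit:
drive_tool([
  {"gripper": 0, "offset": [0, 0, -0.04], "angular": [0, 0, 0]},
  {"gripper": 0, "offset": [0, 0, -0.04], "angular": [0, 0, 0]},
  {"gripper": 0, "offset": [0, 0, -0.04], "angular": [0, 0, 0]},
])

```text
t: 18.0
eef_pos: [0.5469, 0.284, 0.344]
tool_rot: [0.171, 0.982, -0.084, -0.014]
contact_force: [0.2, -0.3, -0.6]
gripper_width: 0.997
grasp_force: 0.0
```

```bash
python3 - <<'E'
from h import *
import cv2
state()
a=optics.read_camera("side")[180:290,245:370]
P=proj("side",toW(S,[leafpt(-17,0),leafpt(93,0)]))-[245,180]
for q in P: cv2.circle(a,tuple(int(v) for v in np.round(q)),0,(255,0,0),-1)
cv2.imwrite("pics/p5.png",cv2.resize(a,None,fx=5,fy=5,interpolation=3))
E
```

```text
t 18.0 err mm [0. 0. 0.] F [ 0.2 -0.3 -0.6] w 0.997 g 0.0
```

View pics/p5.png

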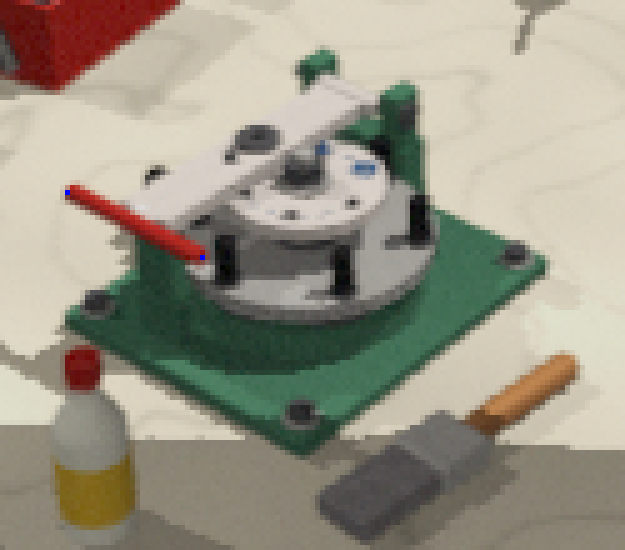

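The leaf is home: its bar ends are at (68,192) and (203,257), as at the start. The table is one place on, with two blue marks still showing at (322,148) and (365,167). The bottle and brush have not moved.

```bash
python3 -c "
from station import bot
print(bot.hand_in())"
```

```text
the job is handed in; nothing more can be done
None
```

The jig is ready for the fourth hole: I laid the leaf back, pushed the table one place anticlockwise into its detent, lowered the leaf under control onto its rest post, and handed the job in at about 18 s.

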